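# Index the sample carousel and load the tester tray

### The job

Turn the carousel until the tall sample puck stands in the middle of the gap in the wire guard, then lift that puck out through the gap and stand it upright on the pulled-out tray of the loader. Let go of it, then press the release lever at the front of the tray down and, with it pressed, push the tray fully home. Leave the low pucks on the carousel and do not disturb the jar, the tape roll or the marker.

Things in the scene. Friction and masses are not known exactly. Their poses are not given: they have to be found in the camera images.
- tall_puck_mid (a point): centre (half-way up) of the wanted sample puck, a plain upright cylinder 50 mm across and 36 mm tall, about 0.15 kg. It is the tallest and widest of the four pucks on the carousel; it starts on the side away from the gap, under the wire guard. The point's z axis is the puck's axis
- low_puck_a_mid (a point): centre of a low puck, 44 mm across and 25 mm tall, standing in another pocket; stays on the carousel
- low_puck_b_mid (a point): centre of a second low puck, same size; stays on the carousel
- low_puck_c_mid (a point): centre of a third low puck, same size; stays on the carousel
- carousel: fixed stand of the carousel: grey base disc of 320 mm diameter, origin at the centre of its underside on the bench, on the turning axis, z up, -x towards the gap. It carries a fixed guard of steel wires, tops 77 mm above the bench: rings of radius 47 and 151 mm with radial wires between, and legs at 151 mm. All of it but the inner ring is missing for 42 degrees either side of -x (the gap)
- gap (a point): middle of the gap, the only place where pucks can come out: 95 mm from the turning axis towards the carousel's -x, at the height of the turntable's top face (24 mm above the bench). The puck's centre must come over it. Axes as the carousel's
- turntable (a joint): turn of the turntable (270 mm diameter, top 24 mm above the bench), rad, anticlockwise from above positive, endless, 0 at the start wherever that is. Six pockets at radius 95 mm, each of four pins 6 mm thick, 8 mm high, at 45 degrees to the radius on a 62 mm circle: pucks have up to 9 mm of play and can be gripped along or across the radius. Light friction (0.06 N m); stays where it is left
- knob (a point): middle of the black bar knob on the turning axis above the guard: 66 mm long along this point's x axis, 16 mm wide along y, 28 mm high; its underside is 82 mm and its top 110 mm above the bench. It turns with the turntable. A turn of up to half a revolution is needed, so it may have to be regrasped
- loader: fixed loader: a bed 265 mm (x) by 170 mm (y), origin on the bench under the middle of the housing's mouth, z up; the bed reaches from x = -155 to +110 mm. A housing 110 mm deep, 170 mm wide, 88 mm high stands on x = 0 to +110 mm, open to -x
- tray (a joint): how far the tray is pulled out, m: 0 fully home in the housing, 0.1 fully out (start), where, but for 3 mm of play, it is locked against going in until the release lever is pressed. It slides towards the loader's +x as it goes home, with about 1.5 N of friction, and stays where it is left
- tray_floor (a point): centre of the tray's floor, upper side, 38 mm above the bench, moving with the tray; axes as the loader's. The tray is 100 mm (x) by 128 mm (y) inside; side and rear rims stand 12 mm above the floor. At its -x end stands the front panel, from x = -58 to -52 mm of this point, 164 mm wide, its top 72 mm above the bench
- lever_pad (a point): the place to press on the release lever: a black pad 46 mm wide (y) reaching from 2 to 40 mm in front (-x) of the tray's front panel; this point is on its upper side, 15 mm in front of the panel and 29.5 mm above the bench when not pressed. It moves with tray and lever
- lever (a joint): how far the release lever is pressed, rad: 0 up, 0.25 at its stop, where the point has gone down 4.5 mm; springy, about 1 N at first and 5 N at the stop. From about 0.17 it frees the slide; it must stay pressed while the tray goes in the first 20 mm. With the lever up, pushing on the front panel is blocked
- jar: bystander: plastic jar 112 mm across, 73 mm high, origin at its underside's centre
- tape: bystander: roll of tape lying flat, 90 mm across, 48 mm high, origin at its underside's centre
- marker: bystander: black marker pen lying on the bench, 130 mm long, 15 mm thick, origin at its underside's centre
Things that resemble listed ones, but are neither listed nor needed, are in the scene too. What is shaped like the part that bears low_puck_a_mid but orange or turquoise is not meant. Leave any yellow look-alike of the part that bears tall_puck_mid alone.

How it is judged:
On the way, in this order (a step that is already met when the one before it is completed fails the run):
1. the tall puck stands on the turntable in the middle of the gap (centre within 25 mm of it) (horizontal distance between tall_puck_mid and gap below 0.025 m and height (world z) of tall_puck_mid below 0.05 m), for 0.2 s.
2. the tall puck stands released on the pulled-out tray (value of joint tray above 0.09 m and contact force between the fingers and tall_puck below 0.1 N and z of tall_puck_mid in the frame of tray_floor between 0.014 and 0.021 m and horizontal distance between tall_puck_mid and tray_floor below 0.06 m and angle between tall_puck_mid's own z axis and vertical below 0.1 rad), for 0.2 s.
At the end, for the whole second after the job is handed in: The tray is home (within 8 mm), the tall puck stands upright (within 0.1 rad) and at rest on its floor (centre within 60 mm of the floor's middle), and the three low pucks are still on the turntable (value of joint tray below 0.008 m and z of tall_puck_mid in the frame of tray_floor between 0.014 and 0.021 m and horizontal distance between tall_puck_mid and tray_floor below 0.06 m and angle between tall_puck_mid's own z axis and vertical below 0.1 rad and linear speed of tall_puck below 0.02 m/s and horizontal distance between each of low_puck_a_mid, low_puck_b_mid, low_puck_c_mid and carousel below 0.125 m and height (world z) of each of low_puck_a_mid, low_puck_b_mid, low_puck_c_mid below 0.06 m); the robot touches nothing.
It fails at once if the jar, the tape roll or the marker is displaced by more than 30 mm (distance of any of jar, tape, marker from where it was at the start of the episode above 0.03 m).
It also fails if it takes over 72 s, if anything falls off the work surface, if the arm or the gripper's body presses on something with over 40 N, if the wrist force passes 120 N, or if a joint passes its speed limit or range.

### The arm

A 7-joint arm with a two-finger parallel gripper is mounted at the origin on a cart in front of the work surface, level with it; the furniture and walls round the work are solid. World frame = base frame: x ahead of the robot, y to its left, z up, the work surface at z = 0. Lengths are in m, angles in rad, forces in N, time in s.
With the tool pointing down it reaches from about 0.425 to 0.925 m from the base axis. Payload 6.8 kg.
Tool frame: the origin (TCP) lies between the finger pads; the fingertips stand 22 mm ahead of it and the grasp point (between the pads) lies 3 mm ahead of it; z points along the fingers, y is the line along which they close (so a half turn about z gives the same grasp; the last joint's range is limited). The gripper opens to 88 mm and grips with 3 to 60 N. Pads are 20 mm wide; open, the fingers measure 115 mm over their backs; the gripper's body (75 mm by 178 mm) begins 61 mm behind the grasp point.
Start: joints at [-1.216, 0.477, 0.022, 1.555, -0.011, 1.109, -0.083], TCP at [0.301, 0.604, 0.245] pointing down, gripper open.
Joint ranges: [-2.96, 2.96], [-0.34, 2.1], [-1.41, 1.46], [0.24, 2.44], [-1.37, 4.51], [0.17, 1.92], [-2.96, 2.96]. Speed limits (rad/s): [2.39, 2.39, 3.14, 3.14, 3.14, 3.14, 3.14].

### API

Orientations are given as [roll, pitch, yaw] about the fixed x, y, z axes, in that order (R = Rz(yaw) Ry(pitch) Rx(roll)).
In Python, from station import manip, vision gives the robot as it stands.
- The arm moves only by the tool step_arm, never from a script. Its argument "commands" is one flat list of numbers, 5 for each row, row after row: the closure, from 0 (fully open) to 1 (shut), then the shift along the tool's x, y, z in units of 25 mm (1.0 is 25 mm), then the turn about the tool's z in degrees. In form: [fingers, tx, ty, tz, spin, fingers, tx, ty, tz, spin, ...]. A call has 1 to 5 rows; each row shifts and turns the commanded pose from where the row before left it, along the tool's axes as they then stand; what a row does not reach is not made up. A row lasts 1/10 s, in which the tool goes at most 50 mm and 8.59 degrees, less where a joint would pass 70% of its speed; a pose out of reach is approached as far as the arm can. A call is refused whole if a number of a shift passes 1 or a number of a turn 8.59, either way. A call with a gripper value outside its range is refused whole. The fingers move at their own pace and stop on an object; the grip force is fixed at half the most. Time passes only in rows, so rows that do not move let the fingers close. It gives the time, the measured TCP pose, the force, the opening and the grip force at its end, in the units of the state.
- manip.state(): the state, without advancing time (a new reading comes with each control period).
- vision.read_camera(name): name is "scene" or "top" or "wrist"; returns the picture (420x560x3 uint8, red, green, blue); there is no depth.
- vision.get_calibration(name): a dict with "fx", "fy", "cx", "cy" (pixels), "R" (3x3) and "t" (3): a world point X has camera coordinates R X + t. Camera axes: x right, y down, z forward; pixel columns grow to the right and rows downward; lengths in m; the calibration is good to about 2 mm. A picture is of the moment at which its call begins: read the wrist's pose just before it. get_calibration takes no time and is no camera call; for the wrist camera it gives the pose at the moment of the call.
- manip.hand_in(): hands the job in; it is judged then, once.
The state is a dict: "time_s": time; "joint_pos": joint angles; "joint_vel": joint speeds; "joint_torque": joint torques, N m; "tool_pos": TCP position; "tcp_rot": TCP orientation; "contact_force": force on the tool from outside, world axes, zero at the start; "torque": the same for the moment, N m; "grip_width": opening from 0.0 (shut) to 1.0 (fully open); "gripper_force": force on a finger pad.
Only numpy, scipy, OpenCV 4.12 (cv2) and the standard library are available. Lean on these libraries where they do the work, as an engineer would, in place of code of your own. Each camera call takes 0.05 s, during which the arm holds its last target. There are 200 camera calls.

## Working session

There is one attempt and no reset: what is moved stays moved. The work goes in short steps, Python scripts to look and compute and a tool call to move; the robot and the scene stay as the last step left them, time stands still between calls to the robot, and variables do not carry over. Pictures are saved under pics/ and viewed, at most 10 in all, crops included, and the job is handed in when it is done.

Besides the shell and the picture viewer there is one more tool, called after "Call:" by a JSON object that holds its "api" and its "payload". step_arm: Moves the arm, as the interface text tells. Its arguments: {"type":"object","properties":{"commands":{"type":"array"}},"required":["commands"]}

```bash
mkdir -p pics; ls; python3 - <<'E'
from station import manip, vision
import cv2,numpy as np
print(manip.state())
for n in("top","scene"):
    im=vision.read_camera(n); cv2.imwrite(f"pics/{n}0.png",im[:,:,::-1]); c=vision.get_calibration(n)
    print(n,c)
E
```

```text
pics
{'time_s': 0.0, 'joint_pos': array([-1.21607279,  0.47777745,  0.02236113,  1.5564284 , -0.0114961 ,
        1.10930651, -0.08307984]), 'joint_vel': array([-1.04439098e-03,  2.18201568e-05,  9.76292168e-04, -8.28409782e-04,
        9.03141365e-04,  2.88236431e-05, -1.19045757e-05]), 'joint_torque': array([-7.18404135e-04, -5.82859182e+01,  1.53435275e+00, -2.72617435e+01,
       -5.43769612e-02,  1.68589392e-02,  1.67630465e-04]), 'tool_pos': array([0.30114651, 0.60347686, 0.24370704]), 'tcp_rot': array([-3.13980736e+00,  1.45506127e-04,  2.67879398e+00]), 'contact_force': array([ 0.31314203, -0.5033433 , -0.23131339]), 'torque': array([-0.01618659, -0.04454042,  0.02894777]), 'gripper_force': 0.0, 'grip_width': 1.0018801362827214}
top {'fx': 458.1198166544932, 'fy': 458.1198166544932, 'cx': 275.6345026033154, 'cy': 214.831696406227, 'R': array([[ 0.02251611, -0.99917701,  0.03373901],
       [-0.99367723, -0.02607963, -0.10920357],
       [ 0.10999359, -0.03106685, -0.99344666]]), 't': array([-0.02556027,  0.56503204,  1.18979003])}
scene {'fx': 393.03291154155517, 'fy': 393.03291154155517, 'cx': 283.93137054378764, 'cy': 207.95090617814748, 'R': array([[ 0.57719067, -0.8163886 , -0.01898916],
       [-0.5931926 , -0.40318188, -0.69682631],
       [ 0.56122497,  0.41346587, -0.7169885 ]]), 't': array([-0.31314553,  0.35970611,  0.76429543])}
```

View pics/top0.png

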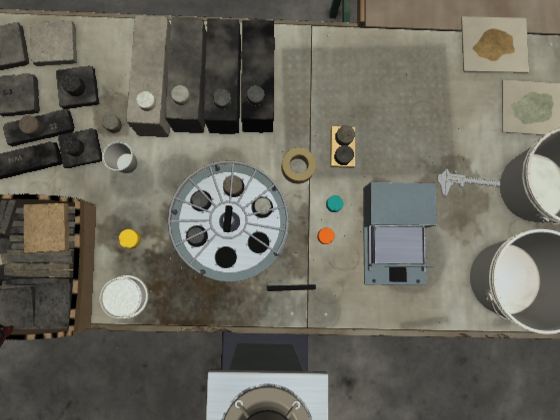

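View pics/scene0.png

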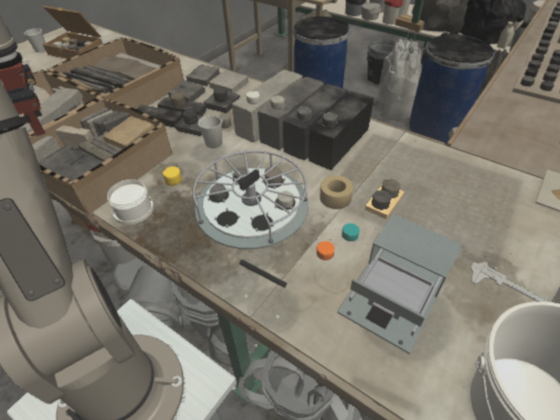

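The top view shows the carousel at (228,221), the loader at (398,233), tape (299,165), jar (124,297) and marker (292,288). The candidates for the tall puck are the discs at (201,200), (233,185), (263,206) and (197,236). The yellow look-alike at (128,239) and the orange (326,236) and turquoise (335,203) discs are ruled out by their colour. I'll enlarge the carousel and the loader.

```bash
python3 - <<'E'
import cv2,numpy as np
t=cv2.imread("pics/top0.png"); s=cv2.imread("pics/scene0.png")
a=cv2.resize(t[155:290,160:296],(400,397),interpolation=cv2.INTER_CUBIC)
b=cv2.resize(s[145:245,185:315],(400,308),interpolation=cv2.INTER_CUBIC)
c=cv2.resize(t[175:292,355:445],(0,0),fx=2.5,fy=2.5)
o=np.zeros((600,800,3),np.uint8); o[:397,:400]=a; o[:308,400:]=b; o[308:308+292,400:625]=c[:292]
cv2.imwrite("pics/crop.png",o)
E
```

```text
(no output)
```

View pics/crop.png

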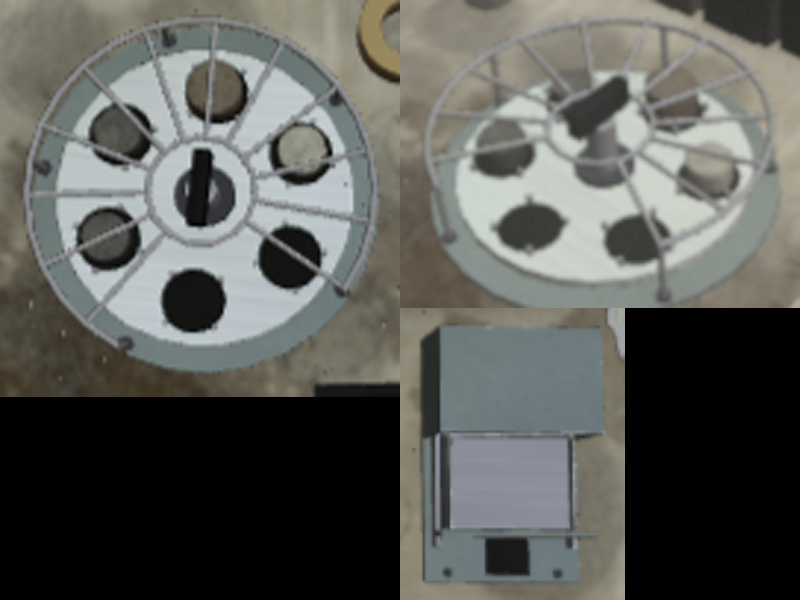

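The crop confirms it. The brown puck at top pixel (233,186) is the widest and tallest and sits on the side away from the gap. The three low pucks are at (201,200), (197,236) and (263,206), and the black discs are empty pockets. Next I measure.

```bash
cat > h.py <<'E'
import cv2,numpy as np
from station import manip,vision
def ray(uv,z,c):
    uv=np.atleast_2d(uv).astype(float)
    d=np.c_[(uv[:,0]-c['cx'])/c['fx'],(uv[:,1]-c['cy'])/c['fy'],np.ones(len(uv))]@c['R']
    o=-c['R'].T@c['t']; return (o+d*((z-o[2])/d[:,2])[:,None])[:,:2]
def circ(p,r0):
    for _ in range(15):
        A=np.c_[2*p,np.ones(len(p))]; s=np.linalg.lstsq(A,(p**2).sum(1),rcond=None)[0]
        r=np.sqrt(s[2]+s[:2]@s[:2]); e=abs(np.hypot(*(p-s[:2]).T)-r); k=e<max(.003,np.percentile(e,90))
        if k.all(): break
        p=p[k]
    return s[:2],r,len(p)
def rect(m,z,c):
    n=max(cv2.findContours(m,cv2.RETR_EXTERNAL,cv2.CHAIN_APPROX_NONE)[0],key=cv2.contourArea)[:,0]
    p=ray(n,z,c); b=cv2.boxPoints(cv2.minAreaRect((p*1000).astype(np.float32)))/1000
    e=b-np.roll(b,-1,0); l=np.hypot(*e.T); i=l.argmax()
    return b.mean(0),l.max(),l.min(),np.degrees(np.arctan2(e[i,1],e[i,0]))%180
E
python3 - <<'E'
from h import *
c=vision.get_calibration("top"); t=cv2.imread("pics/top0.png"); h=cv2.cvtColor(t,cv2.COLOR_BGR2HSV).astype(int)
g=t.min(2).astype(int)
def roi(m,x0,y0,x1,y1):
    o=np.zeros(m.shape,np.uint8); o[y0:y1,x0:x1]=m[y0:y1,x0:x1]*255; return o
w=roi(g>165,172,160,290,282)
w=cv2.morphologyEx(w,cv2.MORPH_CLOSE,np.ones((7,7)))
n=max(cv2.findContours(w,cv2.RETR_EXTERNAL,cv2.CHAIN_APPROX_NONE)[0],key=cv2.contourArea)
hl=cv2.convexHull(n)[:,0]; print("turntable",circ(ray(hl,.024,c),.135))
b=roi((h[...,0]>75)&(h[...,0]<115)&(h[...,1]>25)|(g>165),160,150,296,290)
b=cv2.morphologyEx(b,cv2.MORPH_CLOSE,np.ones((9,9)))
n=max(cv2.findContours(b,cv2.RETR_EXTERNAL,cv2.CHAIN_APPROX_NONE)[0],key=cv2.contourArea)
print("base",circ(ray(cv2.convexHull(n)[:,0],.01,c),.16))
print("knob",rect(roi(t.max(2)<45,216,200,240,236),.110,c))
m=roi((h[...,0]<25)&(h[...,1]>45)&(h[...,2]>60)&(h[...,2]<150),221,172,246,196);M=cv2.moments(m)
for nm,uv in(("tall",(233.4,185.9)),("tallmask",(M['m10']/max(M['m00'],1),M['m01']/max(M['m00'],1)))): print(nm,ray(uv,.06,c),M['m00']/255)
cr=lambda X,Y:(160+X*.34,155+Y*.34)
print("low",ray([cr(300,148),cr(120,131),cr(109,234)],.049,c))
print("empty",ray([cr(193,300),cr(290,257)],.024,c))
print("gap wire ends",ray([cr(90,322),cr(346,290)],.075,c),"legs", ray([cr(125,343),cr(343,290)],.075,c))
print("pad",rect(roi(t.max(2)<45,380,260,412,288),.0295,c))
print("floor",rect(roi((g>125),366,224,428,266),.038,c))
l=lambda X,Y:(355+(X-400)/2.5,175+(Y-308)/2.5)
print("housing",ray([l(438,327),l(602,327),l(602,433),l(438,433)],.088,c))
print("bed front",ray([l(424,580),l(580,581)],.01,c))
for nm,(x0,y0,x1,y1,z) in dict(jar=(95,270,155,325,.073),tape=(278,142,320,188,.048)).items(): print(nm, ray([(x0+x1)/2,(y0+y1)/2],z,c))
E
```

```text
turntable (array([0.54606636, 0.1111838 ]), np.float64(0.13332631803360756), 43)
base (array([0.54523195, 0.11250487]), np.float64(0.15638604750250792), 33)
knob (array([0.54463863, 0.11108545], dtype=float32), np.float32(0.06303534), np.float32(0.018208204), np.float32(177.53632))
tall [[0.63544846 0.10120171]] 187.0
tallmask [[0.63868068 0.10274079]] 187.0
low [[0.58775816 0.0252101 ]
 [0.59871206 0.18594251]
 [0.50659596 0.19190997]]
empty [[0.4506414  0.11779549]
 [0.49138882 0.03166688]]
gap wire ends [[ 0.42899827  0.20140698]
 [ 0.4615     -0.01776025]] legs [[ 0.4117842   0.17081023]
 [ 0.46143924 -0.01516187]]
pad (array([ 0.41746396, -0.33817562], dtype=float32), np.float32(0.043100502), np.float32(0.034275584), np.float32(91.22939))
floor (array([ 0.49672896, -0.33875227], dtype=float32), np.float32(0.12560819), np.float32(0.09847128), np.float32(91.03279))
housing [[ 0.64923541 -0.25208945]
 [ 0.65414572 -0.42336846]
 [ 0.54376902 -0.42158834]
 [ 0.53944813 -0.25206856]]
bed front [[ 0.38781872 -0.25565188]
 [ 0.39034173 -0.42516526]]
jar [[0.34341114 0.36103359]]
tape [[ 0.6988808  -0.07054608]]
```

```bash
python3 - <<'E'
from h import *
C=np.array([.5456,.1114])
ct=vision.get_calibration("top"); cs=vision.get_calibration("scene")
def pr(p,n): 
    d=p-C; print(n,np.c_[np.hypot(*d.T)*1000,np.degrees(np.arctan2(d[:,1],d[:,0]))%360].round(1).tolist())
cr=lambda X,Y:(160+X*.34,155+Y*.34)
legs=[cr(168,38),cr(336,98),cr(43,167),cr(125,343),cr(343,290)]
pr(ray(legs,.04,ct),"top legs")
pr(ray([cr(215,20),cr(150,30),cr(86,70),cr(42,127),cr(35,192),cr(48,255),cr(90,322),cr(343,290),cr(366,218)],.075,ct),"radial ends")
s=lambda X,Y:(185+(X-400)/3.077,145+Y/3.077)
pr(ray([s(450,236),s(663,293)],.012,cs),"scene feet")
E
```

```text
top legs [[145.1, 14.3], [148.0, 307.4], [144.3, 82.0], [148.7, 154.6], [152.5, 236.9]]
radial ends [[150.8, 356.8], [148.0, 19.1], [145.2, 45.1], [147.9, 69.8], [142.3, 92.4], [141.8, 115.1], [147.3, 142.3], [152.0, 236.4], [146.8, 261.7]]
scene feet [[152.1, 154.0], [150.9, 236.6]]
```

Call:
{"api": "step_arm", "payload": {"commands": [0, -1, 0, 0, 0, 0, -1, 0, 0, 0]}}

```text
time_s: 0.3
tool_pos: [0.3454, 0.5817, 0.2441]
tcp_rot: [-3.141, -0.0, 2.681]
contact_force: [0.1, 0.5, -1.0]
grip_width: 1.001
gripper_force: 0.0
```

Call:
{"api": "step_arm", "payload": {"commands": [0, -0.97, -0.83, 0, 0, 0, -0.97, -0.83, 0, 0, 0, -0.97, -0.83, 0, 0, 0, -0.97, -0.83, 0, 0, 0, -0.97, -0.83, 0, 0]}}

```text
time_s: 0.8
tool_pos: [0.4085, 0.4332, 0.2442]
tcp_rot: [-3.141, -0.0, 2.679]
contact_force: [0.8, -0.5, 0.9]
grip_width: 0.999
gripper_force: 0.0
```

Call:
{"api": "step_arm", "payload": {"commands": [0, -0.97, -0.83, 0, 0, 0, -0.97, -0.83, 0, 0, 0, -0.97, -0.83, 0, 0, 0, -0.97, -0.83, 0, 0, 0, -0.97, -0.83, 0, 0]}}

```text
time_s: 1.3
tool_pos: [0.4706, 0.2863, 0.2444]
tcp_rot: [-3.141, -0.0, 2.679]
contact_force: [0.4, -0.3, 1.2]
grip_width: 1.0
gripper_force: 0.0
```

Call:
{"api": "step_arm", "payload": {"commands": [0, -0.97, -0.83, 0, 0, 0, -0.97, -0.83, 0, 0, 0, -0.97, -0.83, 0, 0, 0, -0.97, -0.83, 0, 0, 0, -0.97, -0.83, 0, 0]}}

```text
time_s: 1.8
tool_pos: [0.5327, 0.1395, 0.2444]
tcp_rot: [-3.141, -0.0, 2.679]
contact_force: [0.7, 0.2, 0.1]
grip_width: 0.999
gripper_force: 0.0
```

Call:
{"api": "step_arm", "payload": {"commands": [0, -0.97, -0.83, 0, -8, 0, 0, 0, 0, -8, 0, 0, 0, 0, -8, 0.3, 0, 0, 0, 0]}}

```text
time_s: 2.2
tool_pos: [0.5448, 0.111, 0.2443]
tcp_rot: [-3.142, -0.001, 3.098]
contact_force: [-0.1, -0.2, -0.2]
grip_width: 0.942
gripper_force: 0.0
```

```bash
cat >> h.py <<'E'
def go(x,y,z,s=None):
    "units (25 mm) along the tool axes to a world TCP target"
    s=s or manip.state(); R=cv2.Rodrigues(np.array([0,0,s['tcp_rot'][2]]))[0]@np.diag([1,-1,-1.])
    return (R.T@(np.array([x,y,z])-s['tool_pos'])/.025).round(2).tolist()
def st():
    s=manip.state(); print(s['time_s'],s['tool_pos'].round(4),np.degrees(s['tcp_rot']).round(1),"j",s['joint_pos'].round(2),"F",s['contact_force'].round(1),s['grip_width'],s['gripper_force'])
E
python3 - <<'E'
from h import *
st(); print(go(.5452,.1112,.108))
im=vision.read_camera("wrist"); cv2.imwrite("pics/w1.png",im[:,:,::-1])
E
```

```text
2.2 [0.5448 0.111  0.2443] [-180.    -0.   177.5] j [-0.44  0.28  0.15  1.85 -0.05  1.01  1.26] F [-0.1 -0.2 -0.2] 0.9424278825365836 0.0
[-0.01, 0.01, 5.45]
```

View pics/w1.png

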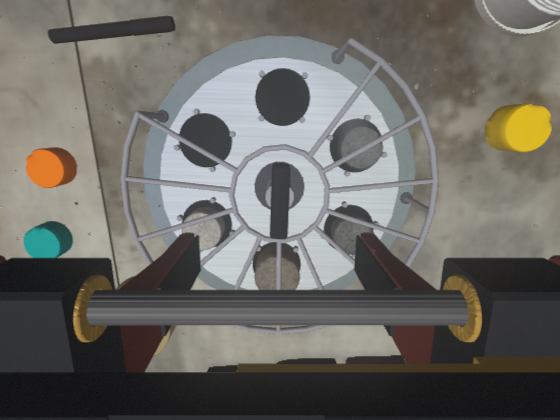

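The wrist view shows the knob bar at (280,200), vertical in the image and centred between the fingers. The tall brown puck is at (277,268). I lower, grip and turn.

Call:
{"api": "step_arm", "payload": {"commands": [0.3, 0, 0, 1, 0, 0.3, 0, 0, 1, 0, 0.3, 0, 0, 1, 0, 0.3, 0, 0, 1, 0, 0.3, 0, 0, 1, 0]}}

```text
time_s: 2.75
tool_pos: [0.5448, 0.1118, 0.1186]
tcp_rot: [-3.142, 0.0, 3.094]
contact_force: [0.9, -0.2, -0.0]
grip_width: 0.703
gripper_force: 0.0
```

Call:
{"api": "step_arm", "payload": {"commands": [0.3, 0, 0, 0.45, 0, 1, 0, 0, 0, 0, 1, 0, 0, 0, 0, 1, 0, 0, 0, 0, 1, 0, 0, 0, 0]}}

```text
time_s: 3.25
tool_pos: [0.5458, 0.1116, 0.1096]
tcp_rot: [3.141, 0.002, 3.097]
contact_force: [-0.6, 0.5, 0.2]
grip_width: 0.376
gripper_force: 0.0
```

Call:
{"api": "step_arm", "payload": {"commands": [1, 0, 0, 0, 0, 1, 0, 0, 0, 0, 1, 0, 0, 0, 0, 1, 0, 0, 0, 0]}}

```text
time_s: 3.65
tool_pos: [0.5453, 0.113, 0.109]
tcp_rot: [3.14, 0.001, 3.099]
contact_force: [-0.6, 5.7, 4.9]
grip_width: 0.181
gripper_force: 30.0
```

Call:
{"api": "step_arm", "payload": {"commands": [1, 0, 0, 0, 2, 1, 0, 0, 0, 4, 1, 0, 0, 0, 6, 1, 0, 0, 0, 8, 1, 0, 0, 0, 8]}}

```text
time_s: 4.15
tool_pos: [0.5452, 0.1128, 0.109]
tcp_rot: [3.14, -0.0, 2.605]
contact_force: [-1.7, 5.3, 3.5]
grip_width: 0.18
gripper_force: 30.0
```

Call:
{"api": "step_arm", "payload": {"commands": [1, 0, 0, 0, 8, 1, 0, 0, 0, 8, 1, 0, 0, 0, 8, 1, 0, 0, 0, 8, 1, 0, 0, 0, 8]}}

```text
time_s: 4.65
tool_pos: [0.5451, 0.1126, 0.109]
tcp_rot: [3.141, -0.001, 1.906]
contact_force: [-2.6, 5.1, 4.7]
grip_width: 0.183
gripper_force: 30.0
```

Call:
{"api": "step_arm", "payload": {"commands": [1, 0, 0, 0, 8, 1, 0, 0, 0, 8, 1, 0, 0, 0, 8, 1, 0, 0, 0, 8, 1, 0, 0, 0, 8]}}

```text
time_s: 5.15
tool_pos: [0.5448, 0.1125, 0.1089]
tcp_rot: [-3.14, -0.001, 1.208]
contact_force: [-3.7, 4.9, 5.8]
grip_width: 0.176
gripper_force: 30.0
```

Call:
{"api": "step_arm", "payload": {"commands": [1, 0, 0, 0, 8, 1, 0, 0, 0, 8, 1, 0, 0, 0, 8, 1, 0, 0, 0, 8, 1, 0, 0, 0, 8]}}

```text
time_s: 5.65
tool_pos: [0.5446, 0.1127, 0.109]
tcp_rot: [-3.139, 0.0, 0.51]
contact_force: [-4.9, 4.3, 7.2]
grip_width: 0.181
gripper_force: 30.0
```

Call:
{"api": "step_arm", "payload": {"commands": [1, 0, 0, 0, 6, 1, 0, 0, 0, 4, 1, 0, 0, 0, 2, 1, 0, 0, 0, 0, 1, 0, 0, 0, 0]}}

```text
time_s: 6.15
tool_pos: [0.5446, 0.1128, 0.1089]
tcp_rot: [-3.139, 0.001, 0.306]
contact_force: [-4.2, 5.2, 9.8]
grip_width: 0.18
gripper_force: 30.0
```

Call:
{"api": "step_arm", "payload": {"commands": [0.5, 0, 0, 0, 0, 0.5, 0, 0, 0, 0, 0.5, 0, 0, -0.4, 0, 0.5, 0, 0, -1, 0, 0.5, 0, 0, -1, 0]}}

```text
time_s: 6.65
tool_pos: [0.5448, 0.1106, 0.1693]
tcp_rot: [3.141, 0.001, 0.304]
contact_force: [0.1, 0.5, 0.1]
grip_width: 0.498
gripper_force: 0.0
```

Call:
{"api": "step_arm", "payload": {"commands": [0.3, 0, 0, -1, 0, 0.3, 0, 0, -1, 0, 0.3, 0, 0, -1, 0, 0.3, 0, 0, 0, 0]}}

```text
time_s: 7.05
tool_pos: [0.5469, 0.1107, 0.2468]
tcp_rot: [3.142, -0.005, 0.304]
contact_force: [-0.4, -0.5, -0.1]
grip_width: 0.698
gripper_force: 0.0
```

```bash
python3 - <<'E'
from h import *
st()
im=vision.read_camera("wrist"); cv2.imwrite("pics/w2.png",im[:,:,::-1]); np.save("c2.npy",vision.get_calibration("wrist"),allow_pickle=True)
im=vision.read_camera("top"); cv2.imwrite("pics/t2.png",im[:,:,::-1])
a=cv2.imread("pics/w2.png"); b=cv2.imread("pics/t2.png")
o=np.zeros((600,800,3),np.uint8); o[:420,:560]=a; o[420:,:240]=cv2.resize(b[165:290,160:310],(240,200))[:180]
cv2.imwrite("pics/v2.png",o)
E
```

```text
7.05 [0.5469 0.1107 0.2468] [180.   -0.3  17.4] j [-1.1   0.44  1.05  1.89 -0.44  1.06 -1.14] F [-0.4 -0.5 -0.1] 0.6977133265494619 0.0
```

View pics/v2.png

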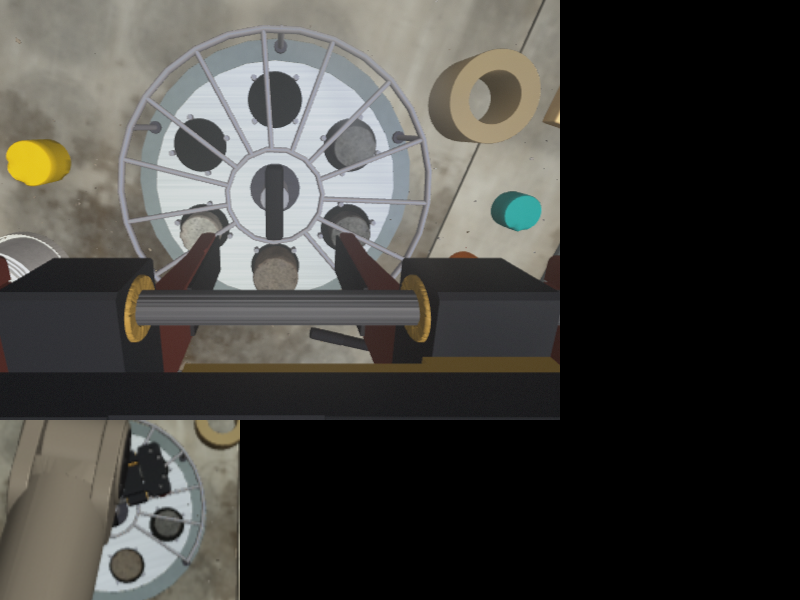

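The tall brown puck now stands in the gap, at about (275,268) in the wrist view and (239,256) in the top view. I measure its position.

```bash
python3 - <<'E'
from h import *
C=np.array([.5456,.1114]); G=np.array([.4540,.0862])
c=vision.get_calibration("top"); t=cv2.imread("pics/t2.png")
r=t[235:280,225:262].astype(int); m=((r.max(2)<150)&(r.max(2)>60)&(r[...,2]-r[...,0]>8)).astype(np.uint8)
m=cv2.morphologyEx(m,cv2.MORPH_OPEN,np.ones((3,3)))
n,l,s,ce=cv2.connectedComponentsWithStats(m); i=1+s[1:,4].argmax()
k=cv2.findContours((l==i).astype(np.uint8),0,1)[0][0][:,0]+[225,235]
print(s[i],ce[i]+[225,235]); q=circ(ray(k,.06,c),.025); p=q[0]; print("tall",q,"from gap",np.hypot(*(p-G)),"r",np.hypot(*(p-C)), np.degrees(np.arctan2(*(p-C)[::-1]))%360)
print(ray(ce[i]+[225,235],.06,c))
w=np.load("c2.npy",allow_pickle=True).item(); print("wrist guess",ray([275,266],.06,w),"knob",ray([275,202],.11,w))
st(); print(go(*p,.15))
E
```

```text
[  5  11  18  19 279] [238.55197133 254.97491039]
tall (array([0.45605422, 0.08216791]), np.float64(0.02299970197517177), 53) from gap 0.004525215532463728 r 0.09419639631452296 198.07919649845283
[[0.45601596 0.08213567]]
wrist guess [[0.46743694 0.09037362]] knob [[0.54608445 0.1145956 ]]
7.15 [0.5451 0.1112 0.2438] [-180.    -0.    17.5] j [-1.1   0.44  1.04  1.89 -0.44  1.06 -1.14] F [ 0.3 -0.4 -0. ] 0.6969345527047813 0.0
[-3.75, 0.04, 3.75]
```

Call:
{"api": "step_arm", "payload": {"commands": [0.2, -0.95, 0, 0, 0, 0.2, -0.95, 0, 0, 0, 0.2, -0.95, 0, 0, 0, 0.2, -0.9, 0.04, 0, 0, 0.2, 0, 0, 0, 0]}}

```text
time_s: 7.65
tool_pos: [0.4527, 0.0812, 0.2419]
tcp_rot: [-3.139, 0.004, 0.304]
contact_force: [0.4, -0.3, 0.4]
grip_width: 0.796
gripper_force: 0.0
```

Call:
{"api": "step_arm", "payload": {"commands": [0.2, 0, 0, 1, 0, 0.2, 0, 0, 1, 0, 0.2, 0, 0, 1, 0, 0.2, 0, 0, 1, 0, 0.2, 0, 0, 1, 0]}}

```text
time_s: 8.15
tool_pos: [0.4562, 0.0822, 0.1165]
tcp_rot: [3.141, 0.001, 0.305]
contact_force: [-0.2, -0.0, 0.7]
grip_width: 0.8
gripper_force: 0.0
```

```bash
python3 - <<'E'
from h import *
st(); print(go(.456,.0822,.052))
im=vision.read_camera("wrist"); cv2.imwrite("pics/w3.png",im[:,:,::-1])
E
```

```text
8.15 [0.4562 0.0822 0.1165] [1.80e+02 1.00e-01 1.75e+01] j [-1.04  0.46  0.92  2.2  -0.56  0.73 -1.  ] F [-0.2 -0.   0.7] 0.8002021053061924 0.0
[-0.01, -0.0, 2.58]
```

View pics/w3.png

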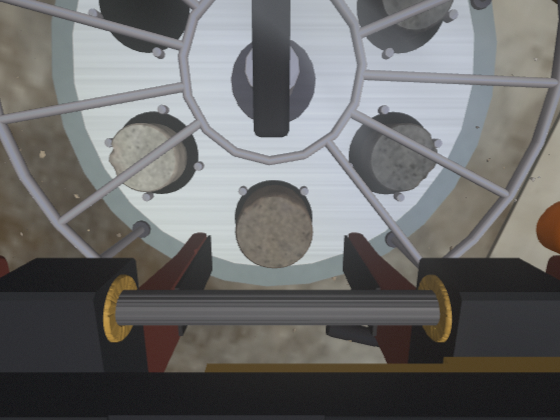

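The tall puck's top is at (273,230), about 75 px across, lying between the fingertips at columns 205 and 350. I check its position by ray.

```bash
python3 - <<'E'
from h import *
st(); w=vision.get_calibration("wrist"); p=ray([[273,230],[236,230],[311,230],[273,267]],.06,w); print(p, np.hypot(*(p[2]-p[1])))
q=w['R']@np.append(p[0],.06)+w['t']
for d in((0,.04),(0,-.04)):
    s=manip.state(); y=s['tcp_rot'][2]; X=s['tool_pos']+np.array([np.sin(y),-np.cos(y),0])*d[1]-[0,0,.022]; v=w['R']@X+w['t']; print(v[:2]/v[2]*w['fx']+[w['cx'],w['cy']])
E
```

```text
8.2 [0.4541 0.0819 0.1138] [179.9   0.3  17.5] j [-1.04  0.47  0.92  2.21 -0.56  0.73 -1.  ] F [-2.8  0.4 -3.3] 0.7978653786915523 0.0
[[0.45441796 0.08626085]
 [0.44749648 0.10825028]
 [0.46152879 0.06366986]
 [0.43056792 0.07882362]] 0.046736699554828225
[355.48391431 251.8830179 ]
[204.37093452 252.01373307]
```

Call:
{"api": "step_arm", "payload": {"commands": [0.2, 0, -0.08, 0.7, 0, 0.2, 0, 0, 0.7, 0, 0.2, 0, 0, 0.7, 0, 0.2, 0, 0, 0.4, 0, 0.2, 0, 0, 0, 0]}}

```text
time_s: 8.7
tool_pos: [0.455, 0.0839, 0.055]
tcp_rot: [3.141, 0.002, 0.305]
contact_force: [-0.6, 0.3, 0.8]
grip_width: 0.802
gripper_force: 0.0
```

Call:
{"api": "step_arm", "payload": {"commands": [1, 0, 0, 0, 0, 1, 0, 0, 0, 0, 1, 0, 0, 0, 0, 1, 0, 0, 0, 0, 1, 0, 0, 0, 0]}}

```text
time_s: 9.2
tool_pos: [0.4558, 0.0844, 0.0565]
tcp_rot: [-3.141, -0.001, 0.305]
contact_force: [-0.3, -0.9, 6.6]
grip_width: 0.555
gripper_force: 30.0
```

Call:
{"api": "step_arm", "payload": {"commands": [1, 0, 0, -0.4, 0, 1, 0, 0, -0.9, 0, 1, 0, 0, -1, 0, 1, 0, 0, -1, 0, 1, 0, 0, -1, 0]}}

```text
time_s: 9.7
tool_pos: [0.4548, 0.0839, 0.1646]
tcp_rot: [-3.142, 0.001, 0.305]
contact_force: [0.1, 0.6, -2.1]
grip_width: 0.559
gripper_force: 30.0
```

Call:
{"api": "step_arm", "payload": {"commands": [1, 0, 0, -0.7, 0, 1, 0, 0, 0, 5.5, 1, 0, 0, 0, 5.5, 1, 0, 0, 0, 5.4, 1, 0, 0, 0, 0]}}

```text
time_s: 10.2
tool_pos: [0.4549, 0.0841, 0.1811]
tcp_rot: [3.141, 0.001, 0.018]
contact_force: [-0.6, -0.4, -1.6]
grip_width: 0.56
gripper_force: 30.0
```

```bash
python3 - <<'E'
from h import *
st(); print(go(.4967,-.3388,.19))
E
```

```text
10.2 [0.4549 0.0841 0.1811] [180.   0.   1.] j [-1.24  0.4   1.15  2.16 -0.48  0.87 -1.35] F [-0.6 -0.4 -1.6] 0.5601894795682646 29.999780740872666
[1.37, 16.94, -0.36]
```

Call:
{"api": "step_arm", "payload": {"commands": [1, 0.07, 0.4, 0, 0, 1, 0.07, 0.8, 0, 0, 1, 0.07, 0.8, 0, 0, 1, 0.07, 0.9, 0, 0, 1, 0.07, 0.9, 0, 0]}}

```text
time_s: 10.7
tool_pos: [0.4657, -0.0123, 0.1811]
tcp_rot: [-3.141, 0.0, 0.021]
contact_force: [-0.0, -0.3, -1.8]
grip_width: 0.561
gripper_force: 30.0
```

Call:
{"api": "step_arm", "payload": {"commands": [1, 0.07, 0.9, 0, 0, 1, 0.07, 0.9, 0, 0, 1, 0.07, 0.9, 0, 0, 1, 0.07, 0.9, 0, 0, 1, 0.07, 0.9, 0, 0]}}

```text
time_s: 11.2
tool_pos: [0.4763, -0.1248, 0.1811]
tcp_rot: [-3.141, 0.0, 0.02]
contact_force: [-0.4, -0.0, -1.9]
grip_width: 0.558
gripper_force: 30.0
```

Call:
{"api": "step_arm", "payload": {"commands": [1, 0.07, 0.9, 0, 0, 1, 0.07, 0.9, 0, 0, 1, 0.07, 0.9, 0, 0, 1, 0.07, 0.9, 0, 0, 1, 0.07, 0.9, 0, 0]}}

```text
time_s: 11.7
tool_pos: [0.487, -0.237, 0.181]
tcp_rot: [-3.141, 0.0, 0.02]
contact_force: [0.2, -0.6, -1.7]
grip_width: 0.56
gripper_force: 30.0
```

Call:
{"api": "step_arm", "payload": {"commands": [1, 0.07, 0.9, 0, 0, 1, 0.07, 0.9, 0, 0, 1, 0.07, 0.9, 0, 0, 1, 0.07, 0.8, 0, 0, 1, 0.07, 0.4, 0, 0]}}

```text
time_s: 12.2
tool_pos: [0.4971, -0.3353, 0.1812]
tcp_rot: [3.141, 0.0, 0.018]
contact_force: [-0.3, -0.1, -1.2]
grip_width: 0.559
gripper_force: 30.0
```

Call:
{"api": "step_arm", "payload": {"commands": [1, 0, 0, 0, 0, 1, 0, 0, 0, 0]}}

```text
time_s: 12.4
tool_pos: [0.4979, -0.3321, 0.1807]
tcp_rot: [-3.141, 0.0, 0.019]
contact_force: [-0.9, 0.1, -0.9]
grip_width: 0.559
gripper_force: 30.0
```

```bash
python3 - <<'E'
from h import *
st(); print(go(.4967,-.3388,.0715))
im=vision.read_camera("wrist"); cv2.imwrite("pics/w4.png",im[:,:,::-1]); 
E
```

```text
12.4 [ 0.4979 -0.3321  0.1807] [-180.     0.     1.1] j [-0.17  0.59  0.93  1.85 -0.56  0.99 -0.56] F [-0.9  0.1 -0.9] 0.5590532573580016 29.99897295525443
[-0.05, 0.27, 4.37]
```

View pics/w4.png

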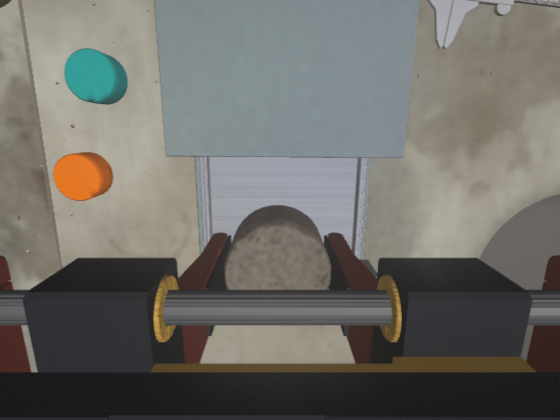

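The wrist view shows the puck held upright at (278,262) above the tray, whose edges are at columns 205 and 362. I lower it.

Call:
{"api": "step_arm", "payload": {"commands": [1, 0, 0.25, 0.8, 0, 1, 0, 0, 1, 0, 1, 0, 0, 1, 0, 1, 0, 0, 0.9, 0, 1, 0, 0, 0.4, 0]}}

```text
time_s: 12.95
tool_pos: [0.4978, -0.3367, 0.0765]
tcp_rot: [-3.139, 0.002, 0.021]
contact_force: [-1.2, -0.2, -2.0]
grip_width: 0.56
gripper_force: 30.0
```

Call:
{"api": "step_arm", "payload": {"commands": [1, 0, 0, 0.08, 0, 1, 0, 0, 0, 0, 1, 0, 0, 0, 0]}}

```text
time_s: 13.25
tool_pos: [0.4989, -0.3392, 0.0775]
tcp_rot: [3.141, -0.001, 0.019]
contact_force: [-0.1, -0.3, -1.5]
grip_width: 0.559
gripper_force: 30.0
```

Call:
{"api": "step_arm", "payload": {"commands": [1, 0, 0, 0.06, 0, 1, 0, 0, 0, 0]}}

```text
time_s: 13.45
tool_pos: [0.4986, -0.3389, 0.0754]
tcp_rot: [3.141, -0.001, 0.019]
contact_force: [-0.3, 1.0, -1.6]
grip_width: 0.56
gripper_force: 30.0
```

Call:
{"api": "step_arm", "payload": {"commands": [1, 0, 0, 0.06, 0, 1, 0, 0, 0.04, 0, 1, 0, 0, 0, 0, 1, 0, 0, 0, 0]}}

```text
time_s: 13.85
tool_pos: [0.4983, -0.3388, 0.0723]
tcp_rot: [-3.141, 0.0, 0.019]
contact_force: [-0.7, -0.2, -1.9]
grip_width: 0.556
gripper_force: 30.0
```

Call:
{"api": "step_arm", "payload": {"commands": [1, 0, 0, 0.04, 0, 1, 0, 0, 0, 0, 1, 0, 0, 0, 0]}}

```text
time_s: 14.15
tool_pos: [0.4983, -0.3388, 0.0714]
tcp_rot: [-3.142, 0.0, 0.019]
contact_force: [0.4, -0.1, -0.9]
grip_width: 0.561
gripper_force: 30.0
```

Call:
{"api": "step_arm", "payload": {"commands": [1, 0, 0, 0.04, 0, 1, 0, 0, 0, 0, 1, 0, 0, 0, 0]}}

```text
time_s: 14.45
tool_pos: [0.4984, -0.3389, 0.0706]
tcp_rot: [3.142, -0.0, 0.019]
contact_force: [-0.3, 0.8, 0.5]
grip_width: 0.559
gripper_force: 30.0
```

Call:
{"api": "step_arm", "payload": {"commands": [1, 0, 0, 0.04, 0, 1, 0, 0, 0, 0, 1, 0, 0, 0, 0]}}

```text
time_s: 14.75
tool_pos: [0.499, -0.3389, 0.0705]
tcp_rot: [-3.141, -0.002, 0.019]
contact_force: [-1.2, 3.1, 9.4]
grip_width: 0.562
gripper_force: 30.0
```

Contact at 9 N. I release and lift off.

Call:
{"api": "step_arm", "payload": {"commands": [0.2, 0, 0, 0, 0, 0.2, 0, 0, 0, 0, 0.2, 0, 0, 0, 0, 0.2, 0, 0, 0, 0, 0.2, 0, 0, 0, 0]}}

```text
time_s: 15.25
tool_pos: [0.4982, -0.3388, 0.0692]
tcp_rot: [-3.142, 0.0, 0.019]
contact_force: [-0.0, 0.8, 0.4]
grip_width: 0.803
gripper_force: 0.0
```

Call:
{"api": "step_arm", "payload": {"commands": [0.2, 0, 0, -0.3, 0, 0.2, 0, 0, -0.7, 0, 0.2, 0, 0, -1, 0, 0.2, 0, 0, -1, 0, 0.2, 0, 0, -1, 0]}}

```text
time_s: 15.75
tool_pos: [0.4983, -0.3392, 0.1718]
tcp_rot: [3.141, -0.001, 0.018]
contact_force: [0.0, -0.5, -0.3]
grip_width: 0.803
gripper_force: 0.0
```

Call:
{"api": "step_arm", "payload": {"commands": [1, -0.9, 0, 0, 0, 1, -0.9, 0, 0, 0, 1, -0.9, 0, 0, 0, 1, -0.5, 0, 0, 0, 1, 0, 0, 0, 0]}}

```text
time_s: 16.25
tool_pos: [0.417, -0.3408, 0.1703]
tcp_rot: [-3.141, -0.001, 0.016]
contact_force: [0.9, 0.2, -0.1]
grip_width: 0.388
gripper_force: 0.0
```

Call:
{"api": "step_arm", "payload": {"commands": [1, 0, 0, 0, 0, 1, 0, 0, 0, 0, 1, 0, 0, 0, 0, 1, 0, 0, 0, 0]}}

```text
time_s: 16.65
tool_pos: [0.4189, -0.3403, 0.1693]
tcp_rot: [3.141, 0.0, 0.02]
contact_force: [0.4, 0.4, 0.2]
grip_width: 0.026
gripper_force: 0.0
```

```bash
python3 - <<'E'
from h import *
st(); w=vision.get_calibration("wrist")
im=vision.read_camera("wrist"); cv2.imwrite("pics/w5.png",im[:,:,::-1]); 
print("go pad",go(.4215,-.3385,.060))
for X in((.4967,-.3388,.074),(.4237,-.338,.0295)):
    v=w['R']@np.array(X)+w['t']; print(v[:2]/v[2]*w['fx']+[w['cx'],w['cy']])
E
```

```text
16.65 [ 0.4189 -0.3403  0.1693] [180.    0.    1.1] j [-0.16  0.51  0.96  2.   -0.53  0.91 -0.47] F [0.4 0.4 0.2] 0.026205096669116842 0.0
go pad [0.11, -0.07, 4.37]
[278.91203415 105.92784508]
[275.99096765 195.82449626]
```

View pics/w5.png

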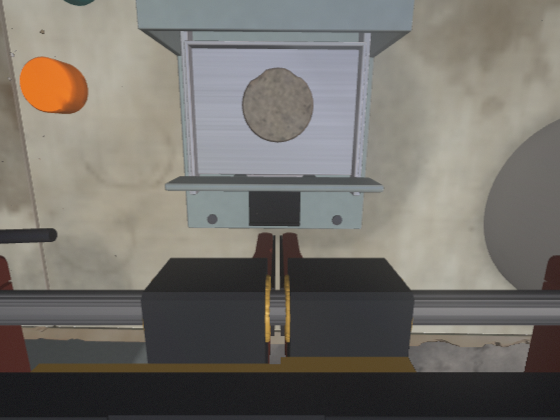

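The puck stands upright in the middle of the tray, at (278,105). The lever pad is at (274,209), in line with the closed fingers. I go down onto the pad.

Call:
{"api": "step_arm", "payload": {"commands": [1, 0.12, -0.07, 0.8, 0, 1, 0, 0, 1, 0, 1, 0, 0, 1, 0, 1, 0, 0, 1, 0, 1, 0, 0, 0.7, 0]}}

```text
time_s: 17.2
tool_pos: [0.421, -0.3381, 0.0552]
tcp_rot: [-3.141, 0.001, 0.019]
contact_force: [0.3, -0.4, 1.0]
grip_width: 0.007
gripper_force: 0.0
```

Call:
{"api": "step_arm", "payload": {"commands": [1, 0, 0, 0.1, 0, 1, 0, 0, 0, 0, 1, 0, 0, 0, 0]}}

```text
time_s: 17.5
tool_pos: [0.4218, -0.3391, 0.0552]
tcp_rot: [3.141, -0.001, 0.019]
contact_force: [-0.6, -0.2, 0.2]
grip_width: 0.006
gripper_force: 0.0
```

Call:
{"api": "step_arm", "payload": {"commands": [1, 0, 0, 0.1, 0, 1, 0, 0, 0, 0, 1, 0, 0, 0, 0]}}

```text
time_s: 17.8
tool_pos: [0.4215, -0.3386, 0.0522]
tcp_rot: [3.141, -0.001, 0.019]
contact_force: [0.1, -0.6, -0.4]
grip_width: 0.004
gripper_force: 0.0
```

Call:
{"api": "step_arm", "payload": {"commands": [1, 0, 0, 0.08, 0, 1, 0, 0, 0, 0, 1, 0, 0, 0, 0]}}

```text
time_s: 18.1
tool_pos: [0.4215, -0.3387, 0.0504]
tcp_rot: [-3.141, -0.001, 0.019]
contact_force: [-0.7, 0.7, 6.1]
grip_width: 0.006
gripper_force: 3.3
```

Call:
{"api": "step_arm", "payload": {"commands": [1, 0, 0, 0.06, 0, 1, 0, 0, 0, 0, 1, 0, 0, 0, 0]}}

```text
time_s: 18.4
tool_pos: [0.4217, -0.3387, 0.0492]
tcp_rot: [-3.141, -0.001, 0.019]
contact_force: [-1.1, 2.3, 10.1]
grip_width: 0.01
gripper_force: 5.0
```

Call:
{"api": "step_arm", "payload": {"commands": [1, 0, 0, 0.06, 0, 1, 0, 0, 0, 0, 1, 0, 0, 0, 0]}}

```text
time_s: 18.7
tool_pos: [0.4228, -0.3388, 0.0487]
tcp_rot: [-3.141, -0.004, 0.019]
contact_force: [-1.4, 4.5, 20.8]
grip_width: 0.007
gripper_force: 10.2
```

The lever is at its stop. I ease off slightly and push in.

Call:
{"api": "step_arm", "payload": {"commands": [1, 0.15, 0, -0.03, 0, 1, 0.15, 0, 0, 0, 1, 0.2, 0, 0, 0, 1, 0.2, 0, 0, 0, 1, 0.2, 0, 0, 0]}}

```text
time_s: 19.2
tool_pos: [0.4447, -0.3385, 0.049]
tcp_rot: [-3.141, -0.002, 0.019]
contact_force: [-2.1, 3.5, 14.4]
grip_width: 0.003
gripper_force: 7.1
```

Call:
{"api": "step_arm", "payload": {"commands": [1, 0.2, 0, 0, 0, 1, 0.2, 0, 0, 0, 1, 0.2, 0, 0, 0, 1, 0.2, 0, 0, 0, 1, 0.2, 0, 0, 0]}}

```text
time_s: 19.7
tool_pos: [0.4697, -0.3382, 0.049]
tcp_rot: [3.141, -0.002, 0.019]
contact_force: [-1.4, 3.0, 13.7]
grip_width: 0.002
gripper_force: 6.6
```

Call:
{"api": "step_arm", "payload": {"commands": [1, 0.25, 0, 0, 0, 1, 0.25, 0, 0, 0, 1, 0.25, 0, 0, 0, 1, 0.25, 0, 0, 0, 1, 0.25, 0, 0, 0]}}

```text
time_s: 20.2
tool_pos: [0.5009, -0.3378, 0.0491]
tcp_rot: [3.141, -0.002, 0.019]
contact_force: [-2.2, 1.9, 12.1]
grip_width: 0.008
gripper_force: 6.1
```

Call:
{"api": "step_arm", "payload": {"commands": [1, 0.2, 0, 0, 0, 1, 0.2, 0, 0, 0, 1, 0.2, 0, 0, 0, 1, 0.15, 0, 0, 0, 1, 0.1, 0, 0, 0]}}

```text
time_s: 20.7
tool_pos: [0.5203, -0.3375, 0.049]
tcp_rot: [-3.141, 0.001, 0.018]
contact_force: [-9.8, 2.6, 17.6]
grip_width: 0.008
gripper_force: 9.8
```

Call:
{"api": "step_arm", "payload": {"commands": [1, 0.1, 0, 0, 0, 1, 0.1, 0, 0, 0, 1, 0, 0, 0, 0, 1, 0, 0, 0, 0]}}

```text
time_s: 21.1
tool_pos: [0.5206, -0.3376, 0.0489]
tcp_rot: [-3.139, 0.007, 0.015]
contact_force: [-17.1, 3.7, 22.9]
grip_width: 0.008
gripper_force: 13.6
```

Call:
{"api": "step_arm", "payload": {"commands": [1, 0, 0, -0.1, 0, 1, 0, 0, -0.2, 0, 1, -0.1, 0, -0.5, 0, 1, -0.3, 0, -1, 0, 1, -0.5, 0, -1, 0]}}

```text
time_s: 21.6
tool_pos: [0.5047, -0.3366, 0.1187]
tcp_rot: [3.141, -0.001, 0.021]
contact_force: [0.4, -0.1, -0.1]
grip_width: 0.008
gripper_force: 0.0
```

Call:
{"api": "step_arm", "payload": {"commands": [1, -1, 0, -1, 0, 1, -1, 0, -1, 0, 1, -1, 0, 0, 0, 1, -0.5, 0, 0, 0, 1, 0, 0, 0, 0]}}

```text
time_s: 22.1
tool_pos: [0.4152, -0.3385, 0.1679]
tcp_rot: [-3.141, -0.001, 0.017]
contact_force: [0.5, 0.0, 0.4]
grip_width: 0.006
gripper_force: 0.0
```

```bash
python3 - <<'E'
from h import *
st()
a=vision.read_camera("scene")[:,:,::-1]; w=vision.read_camera("wrist")[:,:,::-1]
b=cv2.resize(a[130:380,150:480],(396,300)); o=np.zeros((600,800,3),np.uint8); o[:420,:560]=w; o[300:,404:]=b
c=vision.get_calibration("scene")
cv2.imwrite("pics/v6.png",o)
E
```

```text
22.1 [ 0.4152 -0.3385  0.1679] [-179.9   -0.     1. ] j [-0.16  0.5   0.96  2.01 -0.53  0.9  -0.47] F [0.5 0.  0.4] 0.006423276382146747 0.0
```

View pics/v6.png

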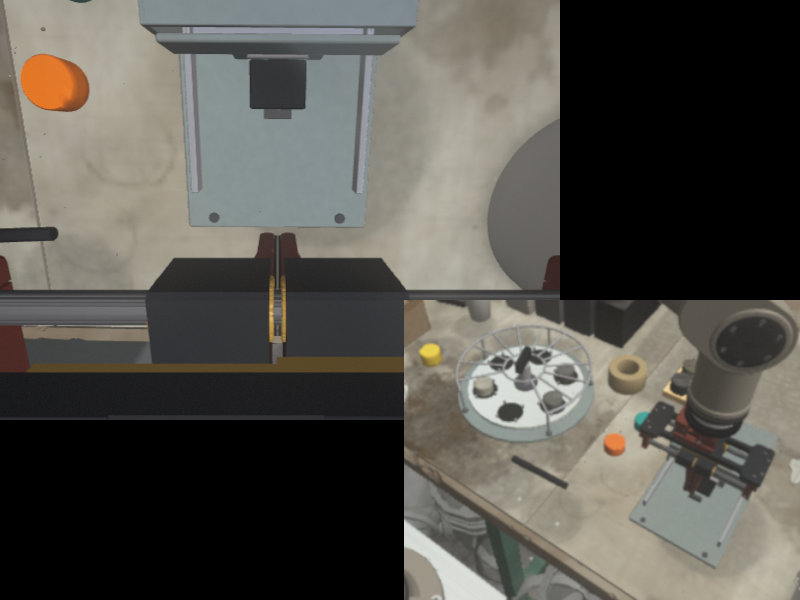

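```bash
python3 - <<'E'
from h import *
w=vision.get_calibration("wrist"); print("t",manip.state()['time_s'])
print("panel top rows 36,44",ray([[278,35],[278,44]],.072,w)[:,0],"housing mouth top (26)",ray([[278,26]],.088,w)[:,0],"pad ends",ray([[278,90],[278,108],[278,62]],.0295,w)[:,0])
p=cv2.imread("pics/w5.png")
for y0,x in((165,230),(20,230)):
  im=p if y0==165 else cv2.imread("pics/v6.png"); print(im[y0:y0+45,x].max(1).tolist(), im[y0:y0+90,278].max(1).tolist())
E
```

```text
t 22.2
panel top rows 36,44 [0.53998834 0.53456284] housing mouth top (26) [0.54101639] pad ends [0.51008816 0.49616661 0.53105654]
[166, 167, 169, 166, 164, 167, 169, 167, 156, 124, 144, 111, 85, 80, 81, 82, 82, 82, 87, 128, 141, 150, 146, 142, 134, 121, 116, 143, 146, 146, 146, 146, 147, 146, 146, 147, 147, 146, 147, 145, 146, 146, 145, 145, 145] [168, 169, 170, 170, 168, 169, 170, 170, 174, 127, 147, 142, 93, 79, 78, 79, 80, 79, 79, 114, 136, 146, 146, 140, 137, 119, 71, 57, 56, 56, 56, 55, 55, 55, 54, 54, 55, 54, 53, 52, 52, 54, 52, 51, 53, 50, 51, 52, 51, 52, 53, 51, 50, 52, 51, 50, 50, 44, 47, 52, 48, 135, 135, 109, 134, 138, 136, 135, 135, 134, 134, 133, 133, 135, 137, 139, 139, 142, 145, 145, 148, 148, 150, 152, 152, 152, 151, 153, 153, 153]
[144, 144, 143, 143, 122, 86, 70, 133, 162, 166, 164, 166, 165, 142, 133, 141, 145, 143, 141, 137, 125, 112, 88, 67, 64, 64, 64, 65, 64, 64, 64, 64, 64, 66, 117, 143, 147, 147, 146, 147, 146, 146, 147, 146, 145] [142, 142, 142, 145, 130, 108, 88, 116, 158, 161, 161, 162, 163, 141, 137, 137, 140, 140, 138, 138, 128, 116, 99, 78, 72, 72, 69, 69, 71, 68, 68, 67, 67, 66, 99, 129, 123, 104, 84, 62, 56, 56, 58, 58, 56, 56, 57, 56, 54, 56, 54, 56, 56, 56, 56, 55, 53, 55, 53, 55, 54, 54, 56, 54, 57, 56, 55, 55, 57, 55, 54, 55, 54, 55, 55, 55, 54, 55, 57, 54, 54, 55, 54, 56, 53, 53, 56, 51, 46, 97]
```

```bash
python3 - <<'E'
from h import *
w=vision.get_calibration("wrist"); s=manip.state()['tool_pos']
w5=dict(w); d=np.array([.4189,-.3403,.1693])-s; w5['t']=w['t']-w['R']@d
a=ray([[278,225.5]],.0295,w5)[0,0]; b=ray([[278,108.5]],.0295,w)[0,0]
print("pad front",a,b,b-a)
a=ray([[230,190]],.072,w5)[0,0]; b=ray([[230,42]],.072,w)[0,0]; print("panel",a,b,b-a)
print("bed front now/then",ray([[278,227]],.012,w)[0,0])
E
```

```text
pad front 0.3966023640912598 0.49577480017420456 0.09917243608294474
panel 0.43661914322931866 0.5351537942829968 0.09853465105367815
bed front now/then 0.38877729032832575
```

The tray has moved 99 mm, so it is home. The low pucks are still on the carousel and the bystanders look untouched. I hand in.

```bash
python3 -c "
from station import manip
print(manip.hand_in())"
```

```text
the job is handed in; nothing more can be done
None
```

I handed the job in at about 22 s of the 72 s; the hand-in returned no verdict. The tall puck was released upright on the tray, and the tray moved 99 of its 100 mm home. I could not see the puck once it was inside the housing. In the last pictures, the low pucks were still on the carousel and the tape roll and marker looked unmoved; the jar was not in view.

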